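# Close the adjustable wrench on the fitting's nut and tighten it

## Task

The adjustable wrench lies round the hex nut of the hose fitting, but its jaw is open too wide to grip. Roll the wrench's knurled worm with a fingertip, its top towards the jaws, until the jaw has closed snugly on the nut; only then push the handle clockwise (seen from above) until it comes up against the stop post, so that the nut turns with it. Leave the wrench lying snug on the nut, and do not tip over the small flask on the right or the vial on the left of the plate.

Things in the scene. Friction and masses are not known exactly. Their poses are not given: they have to be found in the camera images.
- nut_center (a point): centre of the brass hex nut, half-way up: 24 mm across flats, 15 mm high, on an aluminium plate (250 x 194 mm, top at z = 0.010, fixed). The nut turns about the vertical against slight friction and stays where left. A brass hose barb, 15 mm thick, rises from its middle to z = 0.061; it does not turn
- nut (a joint): turn of the nut, rad: about 0 at the start, grows clockwise seen from above. It reaches about 0.8 when the handle of a snug wrench meets the stop post
- mouth (a point): middle of the mouth of the loose steel wrench (0.5 kg), 7.5 mm above its underside, which lies on the plate. Its axes: +x from the handle out through the open end of the jaws, +y towards the sliding jaw, +z up. The head, 15 mm thick, spans x = -72 to +17, y = -28 to +36 mm; the fixed jaw's face is at y = -12 mm. At first the nut has a few mm of play in the mouth
- worm_top (a point): middle of the top of the worm: a knurled steel roller, 19 mm in diameter, 17 mm long along the wrench's y, in a window of the head, at x = -40, y = +9 mm from the mouth; its top is 20 mm above the plate, 5 mm proud of the head
- jaw (a joint): travel of the sliding jaw, m: 0 is an opening of 32 mm, growing as the jaw closes; 0.008 is closed on the nut's 24 mm. Starts between 0 and 0.002
- handle (a point): point on the middle line of the wrench's handle, 135 mm from the mouth, half-way up (7 mm above the plate). The handle is 20 mm wide, 12 mm thick, runs along the wrench's x from -70 to -183 mm and can be pushed from the side. To turn the nut clockwise it is pushed along the wrench's +y
- post (a point): middle of the stop post standing on the plate: a steel pin of 10 mm diameter, 24 mm high, 100 mm from the nut's axis. The handle's +y side meets it after about 0.8 rad of clockwise turn
- alu_flask_small: small aluminium flask with screw cap, 41 mm in diameter, 106 mm tall, stands to the right of the plate; origin under its middle, z axis up. To be left standing
- vial_1: glass vial with white cap, 47 x 46 x 85 mm, stands to the left of the plate; origin under its middle, z axis up. To be left standing
- worm (a joint): turn of the worm about the wrench's y axis, rad. A fingertip pressed on its top (5 to 15 N) and drawn along the wrench's +x (towards the jaws) rolls it up and closes the jaw, 1.3 mm per rad, 0.14 mm per mm of stroke without slip: several strokes, lifting between. Drawn along -x it opens the jaw. Rolling takes about 2 N at its rim; it stays where left
Things that resemble listed ones, but are neither listed nor needed, are in the scene too. Of the things shaped like the part that bears mouth, the bare steel one is meant.

How it is judged (in metres and radians):
On the way, in this order (a step that is already met when the one before it is completed fails the run):
1. the jaw is closed snugly on the nut (opening within 1.2 mm of the nut's width) while the nut has not yet been turned (value of joint jaw above 0.0068 m and value of joint nut below 0.25 rad and horizontal distance between mouth and nut_center below 0.006 m), for 0.2 s.
2. the nut has been turned clockwise to where the handle stands at the stop post (value of joint nut above 0.62 rad), for 0.2 s.
At the end, for the whole second after the job is handed in: the nut stands turned clockwise by 0.62 to 1.05 rad (the handle at the stop post gives about 0.8), the jaw is still closed to within 1.2 mm of the nut's width, the wrench lies flat and at rest with its mouth within 6 mm of the nut's axis and less than 4 mm above its level on the plate (value of joint nut between 0.62 and 1.05 rad and value of joint jaw above 0.0068 m and horizontal distance between mouth and nut_center below 0.006 m and angle between mouth's own z axis and vertical below 0.1 rad and height (world z) of mouth below 0.0215 m and linear speed of wrench below 0.01 m/s); the robot touches nothing.
It fails at once if the small flask or the vial is tipped over (angle between any of alu_flask_small, vial_1's own z axis and vertical above 0.6 rad).
It also fails if it takes over 61 s, if anything falls off the work surface, if the arm or the gripper's body presses on something with over 40 N, if the wrist force passes 120 N, or if a joint passes its speed limit or range.

## Robot

A 7-joint arm with a two-finger parallel gripper is mounted at the origin on a cart in front of the work surface, level with it; the furniture and walls round the work are solid. World frame = base frame: x ahead of the robot, y to its left, z up, the work surface at z = 0. Lengths are in mm, angles in rad, forces in N, time in s.
With the tool pointing down it reaches from about 400 to 875 mm from the base axis. Payload 4.4 kg.
Tool frame: the origin (TCP) lies between the finger pads; the fingertips stand ctrl.finger_overhang ahead of it and the grasp point (between the pads) lies 11 mm behind it (ctrl.finger_overhang is the distance from the TCP to the fingertips, in mm); z points along the fingers, y is the direction in which the jaws open and shut (so a half turn about z gives the same grasp; the last joint's range is limited). The gripper opens to 85 mm and grips with 20 to 120 N. Pads are 22 mm wide; open, the fingers measure 114 mm over their backs; the gripper's body (76 mm by 85 mm) begins 54 mm behind the grasp point. The pads swing forward as they close: fully open they stand 13 mm farther back than shut.
Start: joints at [-1.323, 0.628, 0.038, 1.517, -0.027, 0.996, -0.02], TCP at [200.615, 618.281, 239.313] pointing down, gripper open.
Joint ranges: [-3.06, 3.06], [-0.37, 2.12], [-1.25, 1.32], [0.18, 2.47], [-1.1, 4.24], [0.23, 1.98], [-2.94, 2.94]. Speed limits (rad/s): [2.57, 2.57, 3.14, 3.14, 3.14, 3.14, 3.14].

## Interface

Orientations are given as [roll, pitch, yaw] about the fixed x, y, z axes, in that order (R = Rz(yaw) Ry(pitch) Rx(roll)).
In Python, from cell import ctrl gives the robot as it stands. The module is installed in compiled form; this text tells all that it offers.
- The arm moves only by the tool step_arm, never from a script. Its argument "deltas" is a list that holds one entry, the list of rows, each a list of 7 numbers: the opening, from 0 (shut) to 1 (fully open), then the shift along the world's x, y, z in mm, then the turn, a rotation vector about the world's x, y, z in rad. In form: [[[grip, tx, ty, tz, rx, ry, rz], ...]]. A call has 1 to 10 rows; each row shifts and turns the commanded pose from where the row before left it; what a row does not reach is not made up. A row lasts 1/12 s, in which the tool goes at most 41.7 mm and 7.16 degrees, less where a joint would pass 70% of its speed; a pose out of reach is approached as far as the arm can. A call is refused whole if a number of a shift passes 41.7 or a number of a turn 0.125, either way. A call with a gripper value outside its range is refused whole. The fingers move at their own pace and stop on an object; the grip force is fixed at half the most. Time passes only in rows, so rows that do not move let the fingers close. It gives the time, the measured TCP pose, the force and the opening at its end, in the units of the state.
- ctrl.read_state(): the state, without advancing time (a new reading comes with each control period).
- ctrl.get_image(name): name is "scene" or "top" or "wrist"; returns (picture, depth): 384x512x3 uint8, red, green, blue; 384x512 float32, mm along the optical axis (not along the pixel's ray), 0 where there is no reading.
- ctrl.camera_info(name): a dict with "intrinsics" (3x3 intrinsics, pixels), "rvec" (rotation vector, rad) and "tvec" (3), from world to camera coordinates, as OpenCV has them. Camera axes: x right, y down, z forward; pixel columns grow to the right and rows downward; lengths in mm; the calibration is good to about 2 mm. A picture is of the moment at which its call begins: read the wrist's pose just before it. camera_info takes no time and is no camera call; for the wrist camera it gives the pose at the moment of the call.
- ctrl.finish_job(): hands the job in, once; it reports no verdict.
The state is a dict: "clock": time; "qpos": joint angles; "qd": joint speeds; "tau": joint torques, N m; "eef_pos": TCP position; "tool_rot": TCP orientation; "force": force on the tool from outside, world axes, zero at the start; "torque": the same for the moment, N m; "width": finger opening in mm.
Only numpy, scipy, OpenCV 4.12 (cv2) and the standard library are available. Lean on these libraries where they do the work, as an engineer would, in place of code of your own. Each camera call takes 0.05 s, during which the arm holds its last target.

## Working session

There is one attempt and no reset: what is moved stays moved. The work goes in short steps, Python scripts to look and compute and a tool call to move; the robot and the scene stay as the last step left them, time stands still between calls to the robot, and variables do not carry over. Pictures are saved under pics/ and viewed, and the job is handed in when it is done.

Besides the shell and the picture viewer there is one more tool, called by a JSON object that holds its "op" and its "data". step_arm: Moves the arm, as the interface text tells. Its arguments: {"type":"object","properties":{"deltas":{"type":"array"}},"required":["deltas"]}

```bash
mkdir -p pics; cat > h.py <<'E'
import numpy as np, cv2
from cell import ctrl
def cam(n):
    i=ctrl.camera_info(n); K=np.array(i['intrinsics']);R=cv2.Rodrigues(np.array(i['rvec'],float))[0];t=np.array(i['tvec'],float).reshape(3)
    return K,R,t
def onplane(c,px,z):
    K,R,t=c; px=np.atleast_2d(np.array(px,float)); d=(np.linalg.inv(K)@np.c_[px,np.ones(len(px))].T).T@R
    o=-R.T@t; return o+d*((z-o[2])/d[:,2])[:,None]
def proj(c,p):
    K,R,t=c; q=(R@np.atleast_2d(p).T).T+t; q=(K@q.T).T; return q[:,:2]/q[:,2:]
def cloud(c,d):
    K,R,t=c; v,u=np.mgrid[:d.shape[0],:d.shape[1]]
    q=np.stack([(u-K[0,2])/K[0,0]*d,(v-K[1,2])/K[1,1]*d,d],-1); return (q-t)@R
def shot(n):
    c=cam(n); im,d=ctrl.get_image(n); return c,im,d
def save(name,im): cv2.imwrite('pics/'+name,cv2.cvtColor(im,cv2.COLOR_RGB2BGR))
E
python3 - <<'E'
from h import *
s=ctrl.read_state(); print(s, ctrl.finger_overhang)
for n in ['scene','top','wrist']:
    c,im,d=shot(n); save(n+'0.png',im); np.savez('pics/'+n+'0.npz',im=im,d=d,K=c[0],R=c[1],t=c[2]); print(n,-c[1].T@c[2])
E
```

```text
{'clock': 0.0, 'qpos': array([-1.32277696,  0.62933891,  0.03843508,  1.51840722, -0.02699529,
        0.99625756, -0.02002402]), 'qd': array([ 0.00019039,  0.00068761,  0.00072691,  0.00072059,  0.00086645,
       -0.0007869 ,  0.00106708]), 'tau': array([ 1.13504284e-03, -5.63392997e+01,  1.22714102e+00, -1.93437016e+01,
        1.12896395e-02,  1.06587005e-02, -1.86386603e-05]), 'eef_pos': array([200.43086831, 617.67756111, 238.38106668]), 'tool_rot': array([-3.13969961e+00,  2.51822455e-05,  2.82775653e+00]), 'force': array([-0.38351624,  0.64160464,  0.91937005]), 'torque': array([-0.04774599, -0.03862652, -0.07139405]), 'width': 85.50816995416507} 8.0
scene [-338.44182713 -727.02801091  689.96239272]
top [ 295.4310554   -91.93526109 1446.38190869]
wrist [130.07986068 641.20899535 372.38992794]
```

View pics/scene0.png

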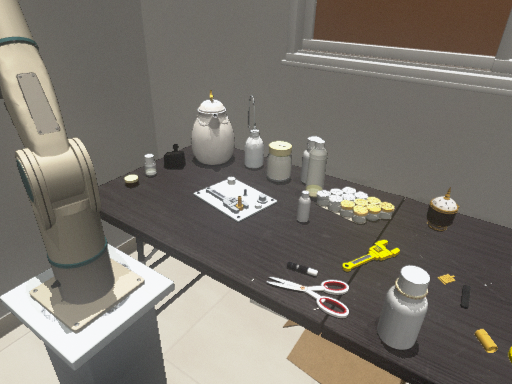

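View pics/top0.png

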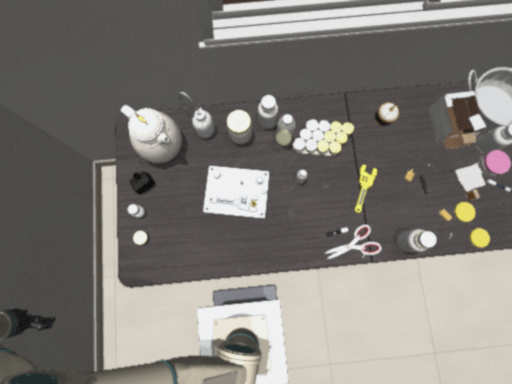

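View pics/wrist0.png

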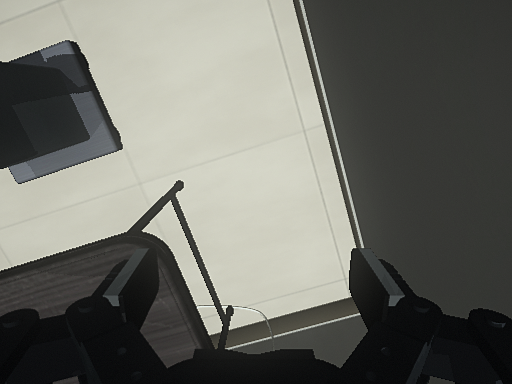

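```bash
python3 - <<'E'
from h import *
a=np.load('pics/top0.npz'); c=(a['K'],a['R'],a['t'])
im=a['im']
z=cv2.resize(im[155:225,190:290],None,fx=8,fy=8,interpolation=cv2.INTER_CUBIC); save('topz.png',z)
b=np.load('pics/scene0.npz'); z=cv2.resize(b['im'][160:230,180:330],None,fx=5,fy=5,interpolation=cv2.INTER_CUBIC); save('scz.png',z)
for p in [(237,192),(302,176),(136,211),(140,238),(240,202),(254,204),(242,182)]: print(p,onplane(c,p,10)[0].round())
cl=cloud((b['K'],b['R'],b['t']),b['d']); 
E
```

```text
(237, 192) [586. -36.  10.]
(302, 176) [ 626. -309.   10.]
(136, 211) [548. 377.  10.]
(140, 238) [438. 364.  10.]
(240, 202) [543. -45.  10.]
(254, 204) [ 529. -100.   10.]
(242, 182) [625. -60.  10.]
```

View pics/topz.png

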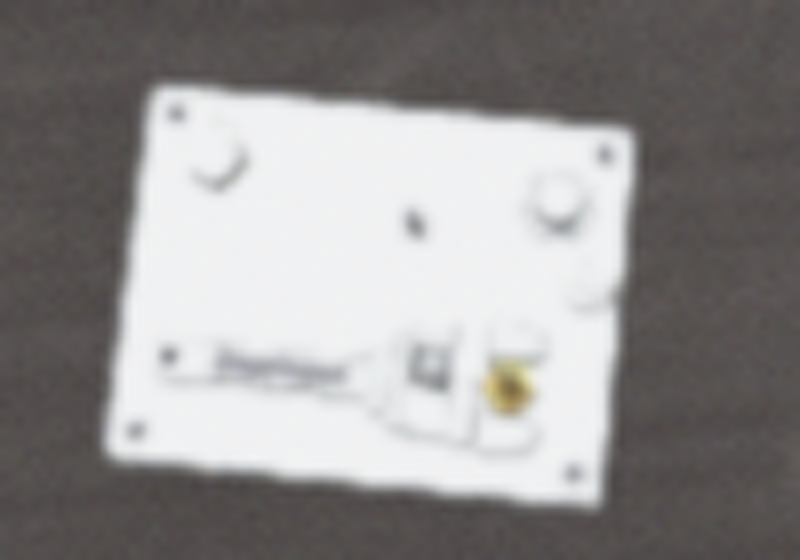

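View pics/scz.png

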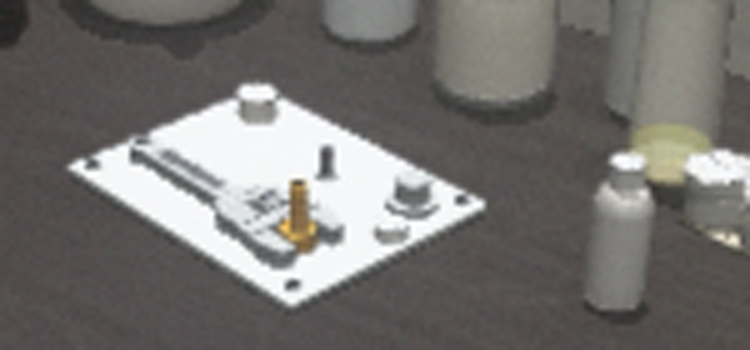

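Candidates for the wrench are the bare steel one on the white plate (top px 237,201) and the yellow one (top px 365,190). The brief says bare steel, and the crop confirms it lies round the brass nut (top px 253,203). The candidates for the post are the thin dark pin (242,183) and the bolts and studs at (217,175), (260,180) and (263,191). I take the thin pin. The flask is at (302,176) and the vial at (136,211).

{"op": "step_arm", "data": {"deltas": [[[0,19,-36,2,0,0,-0.07],[0,19,-36,2,0,0,-0.07],[0,19,-36,2,0,0,-0.07],[0,19,-36,2,0,0,-0.07],[0,19,-36,2,0,0,-0.07],[0,19,-36,2,0,0,-0.07],[0,19,-36,2,0,0,-0.07],[0,19,-36,2,0,0,-0.07],[0,19,-36,2,0,0,-0.07],[0,19,-36,2,0,0,-0.07]]]}}

```text
clock: 0.98
eef_pos: [391.0, 256.4, 259.5]
tool_rot: [3.141, -0.0, 2.125]
force: [-0.2, 1.1, -0.2]
width: 0.2
```

{"op": "step_arm", "data": {"deltas": [[[0,19,-36,2,0,0,-0.07],[0,19,-36,2,0,0,-0.07],[0,19,-36,2,0,0,-0.07],[0,19,-36,2,0,0,-0.07],[0,19,-36,2,0,0,-0.07],[0,19,-36,2,0,0,-0.07],[0,19,-36,2,0,0,-0.07],[0,19,-36,2,0,0,-0.07],[0,0,0,0,0,0,0],[0,0,0,0,0,0,0]]]}}

```text
clock: 1.82
eef_pos: [543.0, -32.7, 275.1]
tool_rot: [3.142, 0.001, 1.563]
force: [-0.1, 0.5, 0.4]
width: 0.2
```

```bash
python3 - <<'E'
from h import *
s=ctrl.read_state(); print(s['clock'],s['qpos'].round(3),s['eef_pos'],s['tool_rot'],s['force'],s['width'])
c,im,d=shot('wrist'); save('w1.png',im); np.savez('pics/w1.npz',im=im,d=d,K=c[0],R=c[1],t=c[2]); print(-c[1].T@c[2], c[1][2])
E
```

```text
1.8167 [-0.304  0.468  0.463  1.779 -0.248  0.952  0.253] [543.02121414 -32.65874857 275.1244405 ] [3.14151087e+00 1.42561776e-03 1.56276372e+00] [-0.13253169  0.52525779  0.36274374] 0.20044954670803344
[544.2886022   42.44217891 408.92862808] [-0.00242114 -0.2945915  -0.95562021]
```

View pics/w1.png

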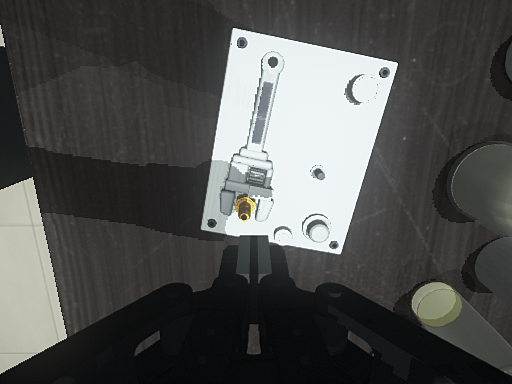

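```bash
python3 - <<'E'
from h import *
a=np.load('pics/w1.npz'); z=cv2.resize(a['im'][130:280,200:350],None,fx=4,fy=4,interpolation=cv2.INTER_CUBIC); save('w1z.png',z)
E
```

```text
(no output)
```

View pics/w1z.png

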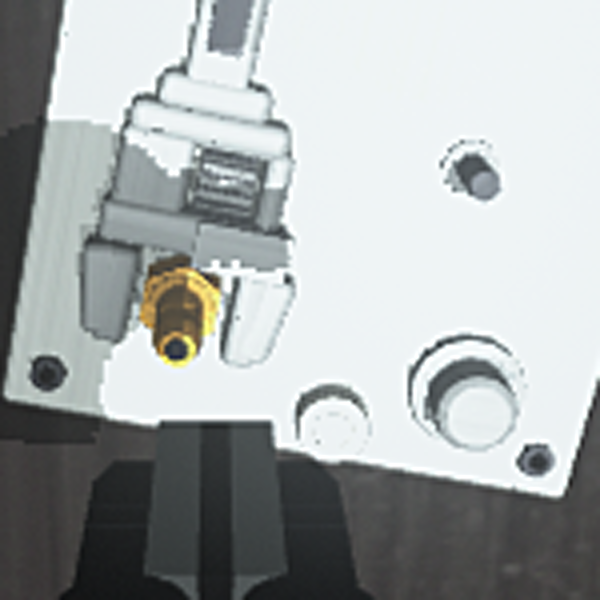

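The crop shows the bare steel wrench round the brass nut. The worm is in its window at (227,182) in crop coordinates, the sliding jaw is on the right, the nut is at (180,300), and the thin post pin is at (475,178). I'll take a closer view next.

{"op": "step_arm", "data": {"deltas": [[[0,0,-20,-25,0,0,0],[0,0,-20,-25,0,0,0],[0,0,-20,-25,0,0,0],[0,0,-5,-15,0,0,0],[0,0,0,0,0,0,0]]]}}

```text
clock: 2.28
eef_pos: [539.7, -94.1, 182.3]
tool_rot: [-3.135, -0.001, 1.568]
force: [-0.3, 0.2, 0.2]
width: -0.1
```

```bash
python3 - <<'E'
from h import *
c,im,d=shot('wrist'); save('w2.png',im); np.savez('pics/w2.npz',im=im,d=d,K=c[0],R=c[1],t=c[2]); print(-c[1].T@c[2], c[1][2])
save('w2z.png',cv2.resize(im[60:260,170:350],None,fx=3,fy=3,interpolation=cv2.INTER_CUBIC))
E
```

```text
[541.57782119 -19.3155317  316.26450881] [-0.00757259 -0.29220132 -0.95632685]
```

View pics/w2.png

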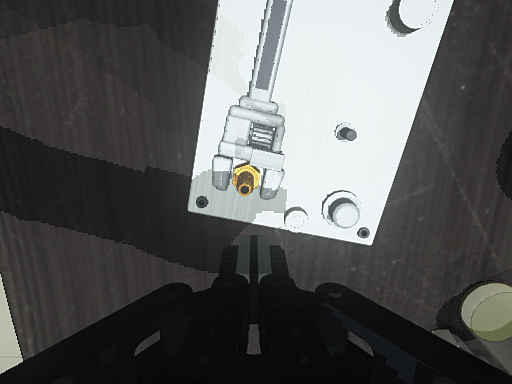

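View pics/w2z.png

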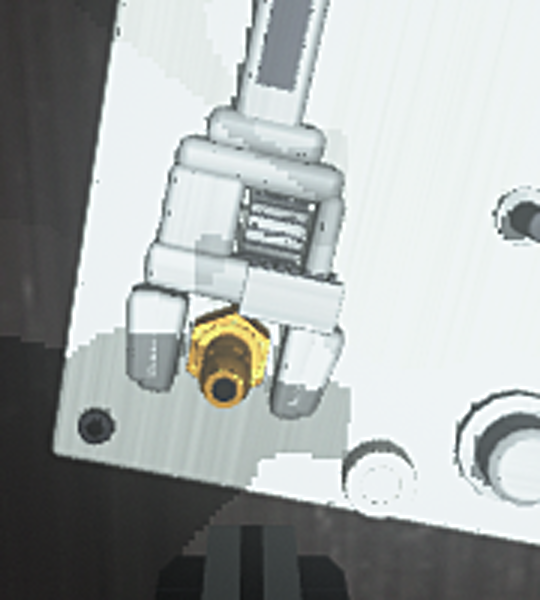

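```bash
python3 - <<'E'
from h import *
for n,roi in (('w1',(235,290,70,150)),('w2',(240,300,0,100))):
    a=np.load(f'pics/{n}.npz'); c=(a['K'],a['R'],a['t']); im=a['im'].astype(int)
    x0,x1,y0,y1=roi; sub=im[y0:y1,x0:x1]; g=sub.sum(2)/3
    m=(g<165)&(g>90); m=m.astype(np.uint8)
    nn,l,st,ce=cv2.connectedComponentsWithStats(m); k=1+np.argmax(st[1:,4]); print(n,st[k],ce[k]+[x0,y0])
    v,u=np.nonzero(l==k); P=onplane(c,np.c_[u+x0,v+y0],22)[:,:2]
    mu=P.mean(0); vx=np.linalg.svd(P-mu,full_matrices=False)[2][0]; vx*=-np.sign(vx[1]); ang=np.arctan2(vx[1],vx[0])
    print('inset mid',mu,'dir',vx,ang, 'len',np.ptp((P-mu)@vx),'w',np.ptp((P-mu)@[-vx[1],vx[0]]))
    print('cloud z',cloud(c,a['d'])[v+y0,u+x0][:,2].mean())
a=np.load('pics/w2.npz'); c=(a['K'],a['R'],a['t']); cl=cloud(c,a['d'])
for nm,p,z in (('barb',(244.7,189.7),61),('worm',(262.7,135),29.5),('post',(348,134),34)): print(nm,onplane(c,p,z)[0].round(1),cl[int(p[1]),int(p[0])].round(1))
# nut hex mask
im=a['im']; hsv=cv2.cvtColor(im,cv2.COLOR_RGB2HSV); m=cv2.inRange(hsv,(12,90,60),(35,255,255)); 
P=cl[m>0]; P=P[(P[:,2]>21)&(P[:,2]<29)]; print('nut top',P.mean(0),P.min(0),P.max(0),len(P))
h=cl[100:200,200:300]; 
print(np.array([[cl[r,cc][2].round() for cc in range(235,295,3)] for r in range(112,165,4)]))
E
```

```text
w1 [ 17  12  21  62 567] [261.7319224  112.16402116]
inset mid [553.60891778  17.45848238] dir [-0.2148604  -0.97664477] -1.787345219584267 len 69.3533551553187 w 11.497395807699736
cloud z 25.32478425511128
w2 [  15    0   32   90 1198] [270.58597663  43.42988314]
inset mid [553.7188712   17.62066288] dir [-0.21538756 -0.97652865] -1.7878850159341513 len 69.54884527598617 w 12.449031555195319
cloud z 23.336565516061135
barb [532.5 -96.5  61. ] [531.9 -96.1  60.3]
worm [547.6 -56.2  29.5] [547.  -56.2  29.9]
post [620.4 -54.9  34. ] [620.7 -55.   33.1]
nut top [532.39407722 -92.20777316  25.03735103] [ 519.49133018 -105.71115324   22.21983103] [544.5023694  -82.94441864  27.749048  ] 267
[[25. 24. 24. 25. 24. 24. 24. 23. 23. 22. 22. 24. 22. 23.  9.  9.  8.  9.
  10.  9.]
 [24. 25. 23. 24. 25. 23. 25. 23. 25. 25. 24. 24. 23. 23. 23. 23.  9. 10.
  10.  9.]
 [25. 23. 25. 25. 23. 24. 24. 25. 25. 23. 25. 25. 25. 25. 24. 24. 23. 10.
   9. 10.]
 [25. 24. 24. 25. 24. 24.  9. 21. 11. 21. 23. 24. 25. 23. 24. 24. 23.  9.
  10.  9.]
 [23. 24. 25. 24. 25. 23.  9. 26. 25. 26. 25. 23. 22. 10. 23. 25. 23. 10.
  10.  8.]
 [24. 23. 26. 25. 23. 10. 28. 28. 29. 28. 29. 27. 25. 13. 23. 25. 24.  9.
   9.  9.]
 [24. 26. 24. 24. 23. 11. 32. 30. 30. 29. 30. 28. 29. 22. 23. 25.  9.  9.
   9. 10.]
 [25. 24. 24. 24. 24.  9. 29. 29. 29. 28. 28. 30. 10. 21. 23. 23. 10. 10.
   9.  8.]
 [23. 24. 24. 24. 17. 14. 28. 26. 26. 28. 28. 29.  9. 23. 23. 24.  9.  8.
   9.  9.]
 [23. 24. 26. 26. 23. 24. 25. 22. 25. 21. 23. 23. 20. 23. 24. 22. 11.  9.
   9.  9.]
 [24. 25. 24. 24. 23. 25. 24. 24. 27. 26. 26. 25. 24. 22. 25. 25.  9. 10.
   9.  9.]
 [24. 24. 25. 24. 23. 24. 26. 25. 24. 25. 25. 25. 25. 25. 26. 25. 26. 10.
  11. 10.]
 [ 9.  9. 10.  9. 23. 25. 26. 25. 25. 25. 25. 26. 25. 25. 25. 26. 25. 10.
   8.  8.]
 [ 9. 10. 15. 19. 24. 26. 26. 26. 25. 26. 26. 25. 23. 24. 25. 24.  9.  9.
  10.  9.]]
```

```bash
python3 - <<'E'
from h import *
s=ctrl.read_state(); print(s['clock'],s['eef_pos'],s['tool_rot'],s['force'],s['qd'].round(3))
E
```

```text
2.3333 [541.05880325 -93.09512741 183.93847495] [-3.13743706e+00 -1.63019612e-03  1.56890314e+00] [0.61053857 0.96906213 0.32673561] [-0.026 -0.037  0.001 -0.041 -0.001  0.016 -0.009]
```

{"op": "step_arm", "data": {"deltas": [[[0,1,6,-22,0,0,-0.06],[0,1,6,-22,0,0,-0.06],[0,2,8,-22,0,0,-0.06],[0,2,10,-22,0,0,-0.034],[0,2,12,-20,0,0,0],[0,0,6,-10,0,0,0],[0,0,0,0,0,0,0],[0,0,0,0,0,0,0]]]}}

```text
clock: 3.0
eef_pos: [551.1, -45.6, 68.1]
tool_rot: [3.141, -0.001, 1.356]
force: [0.6, 0.3, 0.5]
width: -0.4
```

```bash
python3 - <<'E'
from h import *
s=ctrl.read_state(); print(s['clock'],s['eef_pos'],s['tool_rot'],s['force'],s['qd'].round(3))
E
```

```text
3.0 [551.09482946 -45.59208917  68.12176978] [ 3.14091070e+00 -6.11564721e-04  1.35622455e+00] [0.55685816 0.34900321 0.46048931] [ 0.02  -0.021  0.031 -0.008  0.003 -0.004  0.   ]
```

{"op": "step_arm", "data": {"deltas": [[[0,-1,-2,-12,0,0,0],[0,-1,-1,-11,0,0,0],[0,0,0,-3,0,0,0],[0,0,0,0,0,0,0],[0,0,0,0,0,0,0]]]}}

```text
clock: 3.42
eef_pos: [548.8, -50.1, 41.8]
tool_rot: [3.141, -0.0, 1.353]
force: [0.3, 0.2, -0.3]
width: -0.3
```

```bash
python3 - <<'E'
from h import *
s=ctrl.read_state(); print(s['clock'],s['eef_pos'],s['tool_rot'],s['force'])
c,im,d=shot('wrist'); save('w3.png',im); np.savez('pics/w3.npz',im=im,d=d,K=c[0],R=c[1],t=c[2]); 
c,im,d=shot('scene'); save('s3.png',cv2.resize(im[150:240,180:310],None,fx=6,fy=6,interpolation=cv2.INTER_CUBIC))
E
```

```text
3.4167 [548.82552036 -50.12581661  41.77497015] [ 3.14110581e+00 -8.87164346e-05  1.35319236e+00] [ 0.27175541  0.23150064 -0.25066031]
```

View pics/w3.png

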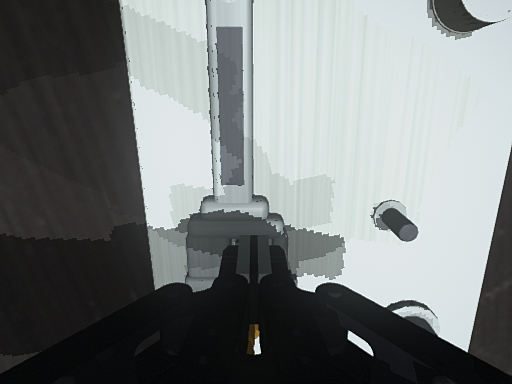

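View pics/s3.png

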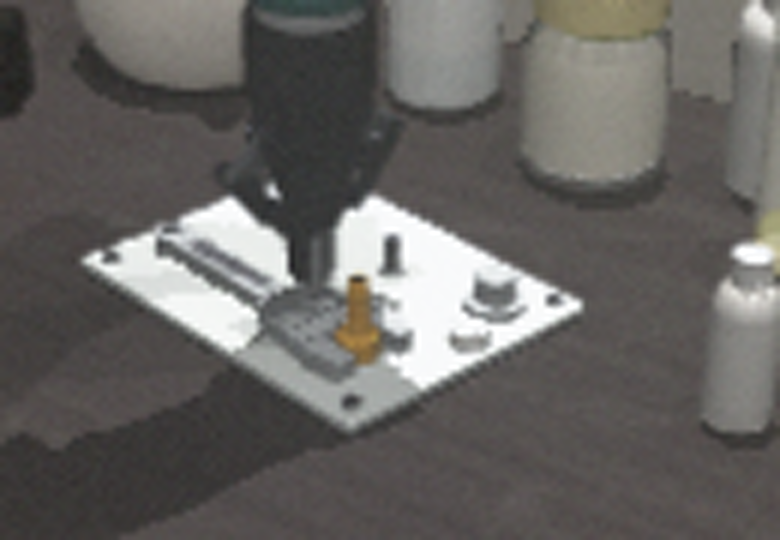

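{"op": "step_arm", "data": {"deltas": [[[0,0.4,2,-1,0,0,0],[0,0,0,-1,0,0,0],[0,0,0,-1,0,0,0],[0,0,0,-1,0,0,0],[0,0,0,0,0,0,0]]]}}

```text
clock: 3.93
eef_pos: [549.1, -47.6, 37.2]
tool_rot: [3.142, -0.0, 1.354]
force: [-0.1, -0.0, 0.9]
width: 0.1
```

{"op": "step_arm", "data": {"deltas": [[[0,0,0,-1,0,0,0],[0,0,0,0,0,0,0]]]}}

```text
clock: 4.1
eef_pos: [549.2, -47.5, 36.8]
tool_rot: [3.141, -0.001, 1.354]
force: [-0.7, 1.0, 7.0]
width: 0.1
```

{"op": "step_arm", "data": {"deltas": [[[0,0,0,-1,0,0,0],[0,0,0,0,0,0,0]]]}}

```text
clock: 4.27
eef_pos: [549.3, -46.7, 36.2]
tool_rot: [3.141, -0.002, 1.354]
force: [-1.3, 1.8, 9.9]
width: 0.4
```

{"op": "step_arm", "data": {"deltas": [[[0,-0.43,-1.95,0,0,0,0],[0,-0.43,-1.95,0,0,0,0],[0,-0.43,-1.95,0,0,0,0],[0,-0.43,-1.95,0,0,0,0]]]}}

```text
clock: 4.6
eef_pos: [548.7, -50.2, 37.1]
tool_rot: [3.141, -0.008, 1.357]
force: [-2.2, 10.7, 21.6]
width: 0.1
```

```bash
python3 - <<'E'
from h import *
s=ctrl.read_state(); print(s['clock'],s['eef_pos'],s['tool_rot'],s['force'],s['torque'])
c,im,d=shot('wrist'); save('w4.png',cv2.resize(im[160:384,140:380],None,fx=2.5,fy=2.5)); 
s=ctrl.read_state(); print(s['clock'],s['eef_pos'],s['tool_rot'],s['force'],s['torque'])
E
```

```text
4.6 [548.73846288 -50.20002202  37.07323642] [ 3.14146223 -0.00763986  1.35719985] [-2.18811205 10.73169561 21.62304345] [ 2.29499396  0.40357421 -0.03753668]
4.65 [548.57134021 -51.05486413  37.33232988] [ 3.14124344 -0.00687889  1.35663822] [-2.61382     7.98361135 22.96491074] [1.65485967 0.57730322 0.01359847]
```

View pics/w4.png

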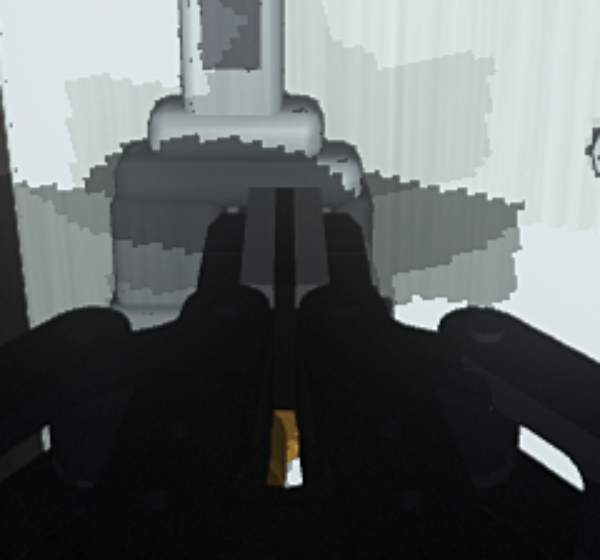

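{"op": "step_arm", "data": {"deltas": [[[0,-0.43,-1.95,0.7,0,0,0],[0,-0.43,-1.95,0.3,0,0,0]]]}}

```text
clock: 4.82
eef_pos: [547.2, -57.0, 37.8]
tool_rot: [3.141, -0.004, 1.356]
force: [-1.4, 4.4, 10.4]
width: -0.0
```

{"op": "step_arm", "data": {"deltas": [[[0,-0.43,-1.95,0,0,0,0],[0,-0.43,-1.95,0,0,0,0]]]}}

```text
clock: 4.98
eef_pos: [546.2, -61.6, 37.7]
tool_rot: [3.141, -0.003, 1.355]
force: [-1.7, 4.7, 13.7]
width: -0.2
```

{"op": "step_arm", "data": {"deltas": [[[0,-0.43,-1.95,0,0,0,0],[0,-0.2,-1,0,0,0,0],[0,0,0,0,0,0,0]]]}}

```text
clock: 5.23
eef_pos: [545.4, -65.2, 37.7]
tool_rot: [3.141, -0.002, 1.354]
force: [-2.4, 3.3, 13.7]
width: 0.3
```

{"op": "step_arm", "data": {"deltas": [[[0,0,0,10,0,0,0],[0,0,-20,30,0,0,0],[0,0,-25,40,0,0,0],[0,0,-8,40,0,0,0],[0,0,0,0,0,0,0],[0,0,0,0,0,0,0]]]}}

```text
clock: 5.73
eef_pos: [546.3, -117.9, 154.3]
tool_rot: [3.136, 0.0, 1.352]
force: [-0.4, 0.7, -0.8]
width: 0.1
```

```bash
cat > look.py <<'E'
import sys
from h import *
n=sys.argv[1]
s=ctrl.read_state(); print(s['clock'],s['eef_pos'].round(1),s['tool_rot'].round(3),s['force'].round(1))
c,im,d=shot('wrist'); np.savez(f'pics/{n}.npz',im=im,d=d,K=c[0],R=c[1],t=c[2])
u=proj(c,[(545,-70,25)])[0].astype(int); r0=max(0,u[1]-100);c0=max(0,u[0]-100)
print('crop origin',c0,r0,'x3'); save(n+'z.png',cv2.resize(im[r0:r0+200,c0:c0+200],None,fx=3,fy=3,interpolation=cv2.INTER_CUBIC))
g=im.astype(int).sum(2)/3; a=proj(c,[(553.6,17.5,22)])[0]; 
E
python3 look.py w5
```

```text
5.7333 [ 546.3 -117.9  154.3] [3.136 0.    1.352] [-0.4  0.7 -0.8]
crop origin 137 27 x3
```

View pics/w5z.png

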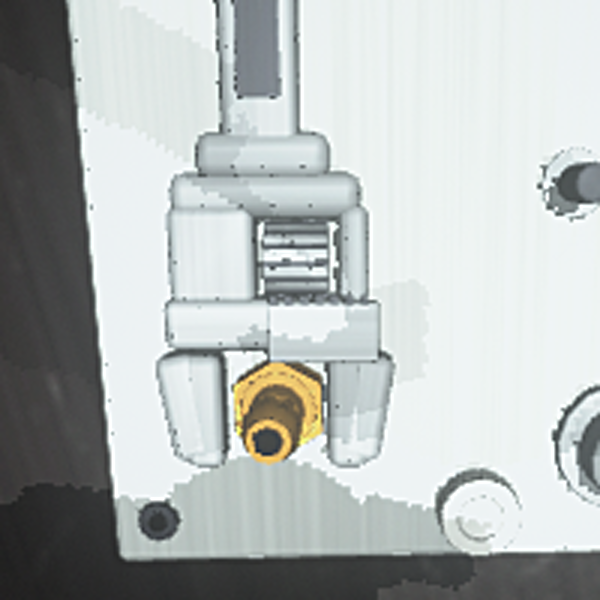

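```bash
cat > meas.py <<'E'
import sys
from h import *
n=sys.argv[1]; a=np.load(f'pics/{n}.npz'); c=(a['K'],a['R'],a['t']); im=a['im'].astype(int)
P0=proj(c,[(553.6,17.5,22)])[0]
g=im.sum(2)/3; m=((g<165)&(g>75)).astype(np.uint8); cl=cloud(c,a['d'])
m&=((cl[...,2]>18)&(cl[...,2]<30)&(cl[...,1]>-25)).astype(np.uint8)
nn,l,st,ce=cv2.connectedComponentsWithStats(m); k=1+np.argmax(st[1:,4]); v,u=np.nonzero(l==k)
P=onplane(c,np.c_[u,v],22)[:,:2]; mu=P.mean(0); vx=np.linalg.svd(P-mu,full_matrices=False)[2][0]; vx*=-np.sign(vx[1])
print('inset',st[k],mu.round(1),vx.round(4),'ang',np.arctan2(vx[1],vx[0]).round(4))
args=sys.argv[2:]
for s in args:
    nm,x,y,z=s.split(','); print(nm,onplane(c,(float(x),float(y)),float(z))[0].round(1))
E
f(){ python3 - "$@" <<'E'
E
}
python3 meas.py w5 worm,236.3,114.5,29.5 barb,225.8,174,61 fixin,213,160,24 slidin,246.5,160,24 nutL,215.7,163,25 nutR,244.5,163,25
```

```text
inset [213   0  18  60 890] [550.3   2.3] [-0.2143 -0.9768] ang -1.7868
worm [547.1 -59.5  29.5]
barb [532.1 -96.4  61. ]
fixin [519.7 -91.1  24. ]
slidin [546.5 -97.1  24. ]
nutL [521.4 -93.8  25. ]
nutR [544.4 -99.   25. ]
```

{"op": "step_arm", "data": {"deltas": [[[0,1,22,-40,0,0,0],[0,1,22,-40,0,0,0],[0,0,16,-25,0,0,0],[0,0,4,-8,0,0,0],[0,0,0,0,0,0,0],[0,0,0,0,0,0,0]]]}}

```text
clock: 6.28
eef_pos: [546.5, -57.0, 45.4]
tool_rot: [-3.141, 0.001, 1.354]
force: [-0.6, 0.2, 0.2]
width: 0.1
```

{"op": "step_arm", "data": {"deltas": [[[0,1.5,2.5,-3,0,0,0],[0,0,0,-2,0,0,0],[0,0,0,-1,0,0,0],[0,0,0,0,0,0,0]]]}}

```text
clock: 6.62
eef_pos: [548.7, -54.3, 40.3]
tool_rot: [3.14, -0.0, 1.353]
force: [0.3, -0.7, -0.1]
width: -0.2
```

{"op": "step_arm", "data": {"deltas": [[[0,0,0,-1.5,0,0,0],[0,0,0,-1,0,0,0],[0,0,0,0,0,0,0]]]}}

```text
clock: 6.87
eef_pos: [548.6, -54.1, 38.0]
tool_rot: [3.141, -0.0, 1.353]
force: [-0.4, 1.2, 4.7]
width: -0.1
```

{"op": "step_arm", "data": {"deltas": [[[0,0,0,-1,0,0,0],[0,0,0,0,0,0,0]]]}}

```text
clock: 7.03
eef_pos: [548.7, -54.1, 37.8]
tool_rot: [3.14, -0.001, 1.353]
force: [-2.6, 0.6, 13.3]
width: 0.1
```

13 N of contact force. Stroke of about 14 mm.

{"op": "step_arm", "data": {"deltas": [[[0,-0.43,-1.95,0,0,0,0],[0,-0.43,-1.95,0,0,0,0],[0,-0.43,-1.95,0,0,0,0]]]}}

```text
clock: 7.28
eef_pos: [547.8, -58.1, 37.8]
tool_rot: [3.14, -0.003, 1.355]
force: [-1.1, 4.4, 13.4]
width: 0.4
```

{"op": "step_arm", "data": {"deltas": [[[0,-0.43,-1.95,0,0,0,0],[0,-0.43,-1.95,0,0,0,0],[0,-0.43,-1.95,0,0,0,0],[0,-0.43,-1.95,0,0,0,0]]]}}

```text
clock: 7.62
eef_pos: [546.1, -65.8, 37.7]
tool_rot: [3.14, -0.003, 1.355]
force: [-1.7, 4.0, 13.3]
width: 0.1
```

{"op": "step_arm", "data": {"deltas": [[[0,-0.43,-1.95,0,0,0,0],[0,0,0,0,0,0,0],[0,0,0,6,0,0,0],[0,2,8,2,0,0,0],[0,1.5,8,-2,0,0,0],[0,0,0,-4,0,0,0],[0,0,0,0,0,0,0]]]}}

```text
clock: 8.2
eef_pos: [549.1, -50.7, 37.8]
tool_rot: [3.141, -0.002, 1.357]
force: [0.7, 4.2, 5.6]
width: 0.2
```

{"op": "step_arm", "data": {"deltas": [[[0,-0.43,-1.95,0,0,0,0],[0,-0.43,-1.95,0,0,0,0],[0,-0.43,-1.95,0,0,0,0]]]}}

```text
clock: 8.45
eef_pos: [547.4, -58.2, 38.0]
tool_rot: [3.142, -0.001, 1.355]
force: [1.3, 3.3, 4.3]
width: 0.1
```

{"op": "step_arm", "data": {"deltas": [[[0,-0.43,-1.95,0,0,0,0],[0,-0.43,-1.95,0,0,0,0],[0,-0.43,-1.95,0,0,0,0],[0,-0.43,-1.95,0,0,0,0]]]}}

```text
clock: 8.78
eef_pos: [545.0, -67.3, 38.0]
tool_rot: [-3.141, 0.0, 1.354]
force: [1.0, 1.3, 1.8]
width: 0.2
```

{"op": "step_arm", "data": {"deltas": [[[0,-0.43,-1.95,0,0,0,0],[0,0,0,0,0,0,0]]]}}

```text
clock: 8.95
eef_pos: [544.1, -70.5, 37.9]
tool_rot: [-3.141, 0.002, 1.352]
force: [0.3, 0.3, -0.3]
width: 0.2
```

{"op": "step_arm", "data": {"deltas": [[[0,0,0,20,0,0,0],[0,0,-15,32,0,0,0],[0,0,-20,35,0,0,0],[0,2,-13,30,0,0,0],[0,0,0,0,0,0,0],[0,0,0,0,0,0,0]]]}}

```text
clock: 9.45
eef_pos: [547.6, -118.7, 156.6]
tool_rot: [3.138, 0.001, 1.351]
force: [0.1, 1.1, -0.9]
width: 0.0
```

```bash
python3 look.py w6; python3 meas.py w6
```

```text
9.45 [ 547.6 -118.7  156.6] [3.138e+00 1.000e-03 1.351e+00] [ 0.1  1.1 -0.9]
crop origin 135 26 x3
inset [210   0  19  60 893] [549.7   2.4] [-0.1977 -0.9803] ang -1.7699
```

View pics/w6z.png

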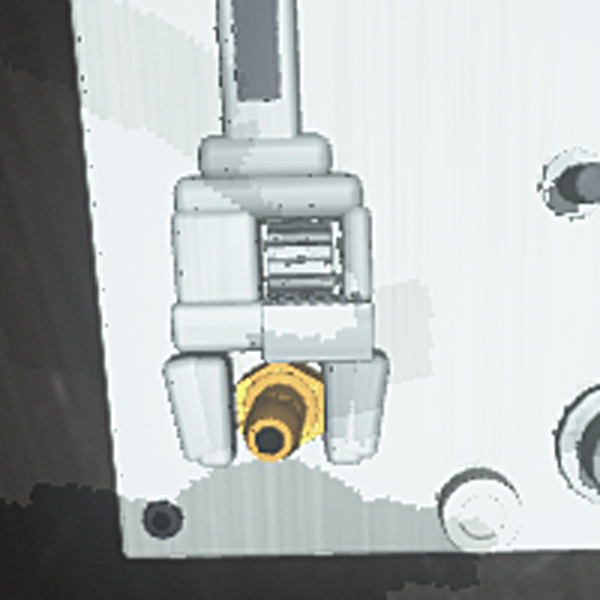

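```bash
python3 meas.py w6 worm,236,113.5,29.5 barb,225,172.5,61 fixin,213,160,24 slidin,243.7,160,24 nutL,213.7,161,25 nutR,243,161,25
```

```text
inset [210   0  19  60 893] [549.7   2.4] [-0.1977 -0.9803] ang -1.7699
worm [548.  -59.6  29.5]
barb [532.5 -96.6  61. ]
fixin [520.3 -92.4  24. ]
slidin [545.1 -97.9  24. ]
nutL [520.8 -93.1  25. ]
nutR [544.4 -98.4  25. ]
```

{"op": "step_arm", "data": {"deltas": [[[0,1,22,-40,0,0,0],[0,0,22,-40,0,0,0],[0,0,18,-25,0,0,0],[0,0,4,-8,0,0,0],[0,0,0,0,0,0,0],[0,0,0,0,0,0,0],[0,0,0,0,0,0,0]]]}}

```text
clock: 10.08
eef_pos: [548.6, -56.7, 50.2]
tool_rot: [3.139, 0.001, 1.352]
force: [0.1, 0.1, 0.5]
width: 0.2
```

{"op": "step_arm", "data": {"deltas": [[[0,1,4,-6,0,0,0],[0,0,0,-4,0,0,0],[0,0,0,-1,0,0,0],[0,0,0,0,0,0,0]]]}}

```text
clock: 10.42
eef_pos: [548.8, -51.0, 38.2]
tool_rot: [3.141, -0.0, 1.353]
force: [-0.4, 0.5, -0.3]
width: -0.2
```

{"op": "step_arm", "data": {"deltas": [[[0,0,0,-1,0,0,0],[0,0,0,0,0,0,0]]]}}

```text
clock: 10.58
eef_pos: [549.0, -51.0, 37.8]
tool_rot: [3.141, -0.0, 1.353]
force: [-0.7, 0.1, 5.6]
width: -0.1
```

{"op": "step_arm", "data": {"deltas": [[[0,0,0,-0.7,0,0,0],[0,-0.4,-1.95,0,0,0,0],[0,-0.4,-1.95,0,0,0,0],[0,-0.4,-1.95,0,0,0,0]]]}}

```text
clock: 10.92
eef_pos: [548.4, -54.9, 37.8]
tool_rot: [3.141, -0.003, 1.355]
force: [-1.3, 3.1, 10.9]
width: 0.2
```

{"op": "step_arm", "data": {"deltas": [[[0,-0.4,-1.95,0,0,0,0],[0,-0.4,-1.95,0,0,0,0],[0,-0.4,-1.95,0,0,0,0]]]}}

```text
clock: 11.17
eef_pos: [547.7, -61.1, 37.8]
tool_rot: [3.14, -0.003, 1.355]
force: [-0.1, 3.5, 9.7]
width: -0.0
```

{"op": "step_arm", "data": {"deltas": [[[0,-0.4,-1.95,0,0,0,0],[0,-0.4,-1.95,0,0,0,0],[0,0,0,0,0,0,0]]]}}

```text
clock: 11.42
eef_pos: [547.1, -65.3, 37.9]
tool_rot: [3.139, -0.002, 1.354]
force: [0.1, 1.8, 9.5]
width: -0.1
```

{"op": "step_arm", "data": {"deltas": [[[0,0,0,5,0,0,0],[0,1.6,7,2,0,0,0],[0,1.4,8,-2,0,0,0],[0,0,0,-4,0,0,0],[0,0,0,-1,0,0,0],[0,0,0,0,0,0,0]]]}}

```text
clock: 11.92
eef_pos: [549.4, -48.7, 36.9]
tool_rot: [3.141, -0.003, 1.356]
force: [-0.8, 5.0, 10.0]
width: -0.0
```

{"op": "step_arm", "data": {"deltas": [[[0,0,0,-0.3,0,0,0],[0,-0.4,-1.95,0,0,0,0],[0,-0.4,-1.95,0,0,0,0],[0,-0.4,-1.95,0,0,0,0]]]}}

```text
clock: 12.25
eef_pos: [549.0, -51.3, 37.3]
tool_rot: [-3.142, -0.008, 1.358]
force: [-0.5, 11.1, 20.8]
width: 0.1
```

{"op": "step_arm", "data": {"deltas": [[[0,-0.4,-1.95,0.8,0,0,0],[0,-0.4,-1.95,0,0,0,0],[0,-0.4,-1.95,0,0,0,0]]]}}

```text
clock: 12.5
eef_pos: [547.8, -59.0, 37.8]
tool_rot: [3.141, -0.005, 1.357]
force: [1.3, 7.7, 11.9]
width: 0.2
```

{"op": "step_arm", "data": {"deltas": [[[0,-0.4,-1.95,0,0,0,0],[0,-0.4,-1.95,0,0,0,0],[0,0,0,0,0,0,0]]]}}

```text
clock: 12.75
eef_pos: [547.0, -63.7, 37.8]
tool_rot: [3.14, -0.004, 1.356]
force: [0.8, 6.0, 11.9]
width: -0.1
```

{"op": "step_arm", "data": {"deltas": [[[0,0,0,20,0,0,0],[0,0,-20,32,0,0,0],[0,0,-20,35,0,0,0],[0,0,-15,30,0,0,0],[0,0,0,0,0,0,0],[0,0,0,0,0,0,0]]]}}

```text
clock: 13.25
eef_pos: [546.2, -123.1, 155.1]
tool_rot: [3.139, 0.0, 1.352]
force: [0.1, 0.7, -1.1]
width: -0.1
```

```bash
python3 look.py w7; python3 meas.py w7
```

```text
13.25 [ 546.2 -123.1  155.1] [3.139 0.    1.352] [ 0.1  0.7 -1.1]
crop origin 136 21 x3
inset [210   0  19  54 806] [ 5.487e+02 -3.000e-01] [-0.1719 -0.9851] ang -1.7435
```

View pics/w7z.png

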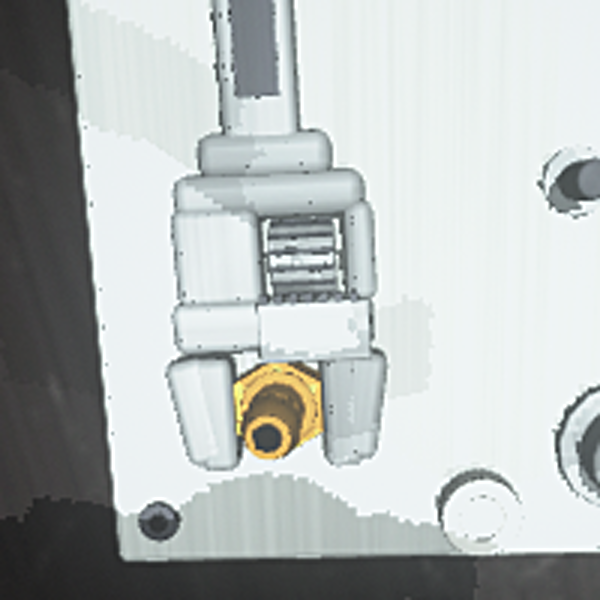

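```bash
python3 meas.py w7 worm,237.3,107.5,29.5 barb,225,167,61 fixin,215,158,24 slidin,243.5,158,24; python3 - <<'E'
from h import *
a=np.load('pics/w7.npz'); im=a['im']
save('w7zz.png',cv2.resize(im[130:185,185:275],None,fx=8,fy=8,interpolation=cv2.INTER_NEAREST))
E
```

```text
inset [210   0  19  54 806] [ 5.487e+02 -3.000e-01] [-0.1719 -0.9851] ang -1.7435
worm [548.6 -59.8  29.5]
barb [532.2 -96.7  61. ]
fixin [521.1 -95.2  24. ]
slidin [ 544.  -100.3   24. ]
```

View pics/w7zz.png

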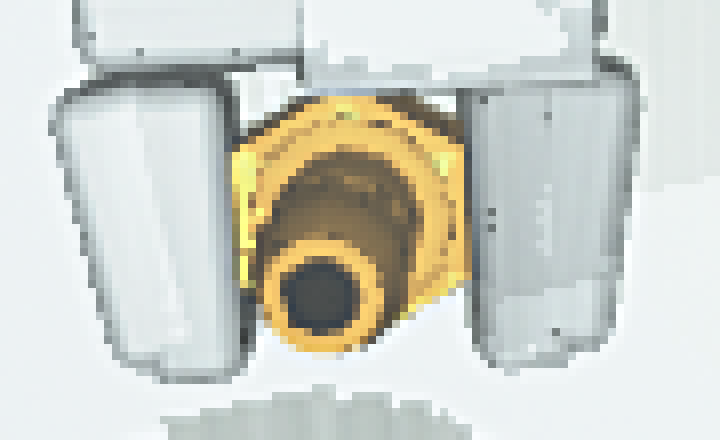

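{"op": "step_arm", "data": {"deltas": [[[0,1,24,-40,0,0,0],[0,0,22,-40,0,0,0],[0,0,18,-25,0,0,0],[0,1,4,-8,0,0,0],[0,0,0,0,0,0,0],[0,0,0,0,0,0,0],[0,0,0,0,0,0,0]]]}}

```text
clock: 13.88
eef_pos: [548.1, -60.3, 49.7]
tool_rot: [3.139, 0.001, 1.352]
force: [-0.1, -0.6, 0.2]
width: -0.1
```

The jaws now bear on both flats: opening about 23.5 mm in the picture, with no gap at the jaw edges. One more light stroke will confirm that the worm has stalled.

{"op": "step_arm", "data": {"deltas": [[[0,1.5,7,-6,0,0,0],[0,0,0,-4,0,0,0],[0,0,0,-1,0,0,0],[0,0,0,0,0,0,0]]]}}

```text
clock: 14.22
eef_pos: [549.2, -51.1, 38.0]
tool_rot: [3.141, -0.001, 1.354]
force: [-0.1, 1.5, 1.0]
width: 0.2
```

{"op": "step_arm", "data": {"deltas": [[[0,0,0,-1,0,0,0],[0,0,0,0,0,0,0]]]}}

```text
clock: 14.38
eef_pos: [549.3, -51.1, 37.7]
tool_rot: [3.141, -0.001, 1.354]
force: [-1.0, 2.4, 8.6]
width: 0.2
```

{"op": "step_arm", "data": {"deltas": [[[0,-0.3,-1.95,-0.3,0,0,0],[0,-0.3,-1.95,0,0,0,0],[0,-0.3,-1.95,0,0,0,0],[0,-0.3,-1.95,0,0,0,0]]]}}

```text
clock: 14.72
eef_pos: [548.6, -55.3, 37.8]
tool_rot: [3.141, -0.006, 1.356]
force: [0.7, 8.4, 12.1]
width: 0.1
```

{"op": "step_arm", "data": {"deltas": [[[0,-0.3,-1.95,0,0,0,0],[0,-0.3,-1.95,0,0,0,0],[0,0,0,0,0,0,0]]]}}

```text
clock: 14.97
eef_pos: [548.3, -60.8, 37.8]
tool_rot: [3.14, -0.004, 1.355]
force: [-0.5, 6.5, 10.4]
width: 0.2
```

{"op": "step_arm", "data": {"deltas": [[[0,0,0,15,0,0,0],[0,-2,15,20,0,0,0.02],[0,-4,30,15,0,0,0.02],[0,-7,30,0,0,0,0],[0,-7,25,-15,0,0,0],[0,0,3,-20,0,0,0],[0,0,0,0,0,0,0],[0,0,0,0,0,0,0],[0,0,0,0,0,0,0]]]}}

```text
clock: 15.72
eef_pos: [527.6, 38.0, 52.0]
tool_rot: [3.14, 0.001, 1.392]
force: [0.3, -0.6, 0.5]
width: -0.0
```

```bash
python3 - <<'E'
from h import *
s=ctrl.read_state(); print(s['clock'],s['eef_pos'].round(1),s['tool_rot'].round(3),s['force'].round(1))
c,im,d=shot('wrist'); save('w8.png',im); np.savez('pics/w8.npz',im=im,d=d,K=c[0],R=c[1],t=c[2])
c,im,d=shot('scene'); save('s8.png',cv2.resize(im[150:240,180:310],None,fx=6,fy=6,interpolation=cv2.INTER_CUBIC))
C=np.array([532.3,-96.5]); prev=None
for k in range(0,29):
    th=1.398-0.03*k; p=C+135*np.array([np.cos(th),np.sin(th)])-17*np.array([np.sin(th),-np.cos(th)])
    print(k,p.round(1), '' if prev is None else (p-prev).round(1)); prev=p
E
```

```text
15.7167 [527.6  38.   52. ] [3.140e+00 1.000e-03 1.392e+00] [ 0.3 -0.6  0.5]
0 [538.8  39.4] 
1 [542.8  39.2] [ 4.1 -0.3]
2 [546.9  38.8] [ 4.1 -0.4]
3 [551.   38.3] [ 4.1 -0.5]
4 [555.   37.7] [ 4.  -0.6]
5 [559.   36.9] [ 4.  -0.7]
6 [563.   36.1] [ 4.  -0.9]
7 [567.   35.1] [ 4. -1.]
8 [570.9  34. ] [ 3.9 -1.1]
9 [574.8  32.8] [ 3.9 -1.2]
10 [578.6  31.4] [ 3.9 -1.3]
11 [582.5  30. ] [ 3.8 -1.4]
12 [586.2  28.4] [ 3.8 -1.6]
13 [590.   26.7] [ 3.7 -1.7]
14 [593.6  25. ] [ 3.7 -1.8]
15 [597.2  23.1] [ 3.6 -1.9]
16 [600.8  21.1] [ 3.6 -2. ]
17 [604.3  19. ] [ 3.5 -2.1]
18 [607.7  16.7] [ 3.4 -2.2]
19 [611.1  14.4] [ 3.4 -2.3]
20 [614.4  12. ] [ 3.3 -2.4]
21 [617.6   9.5] [ 3.2 -2.5]
22 [620.7   6.9] [ 3.1 -2.6]
23 [623.8   4.2] [ 3.1 -2.7]
24 [626.8   1.4] [ 3.  -2.8]
25 [629.7  -1.5] [ 2.9 -2.9]
26 [632.5  -4.4] [ 2.8 -3. ]
27 [635.2  -7.5] [ 2.7 -3. ]
28 [637.8 -10.6] [ 2.6 -3.1]
```

View pics/w8.png

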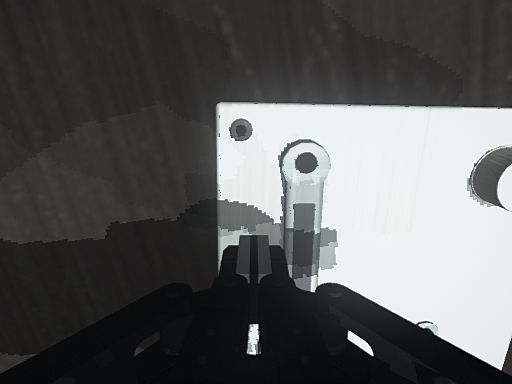

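View pics/s8.png

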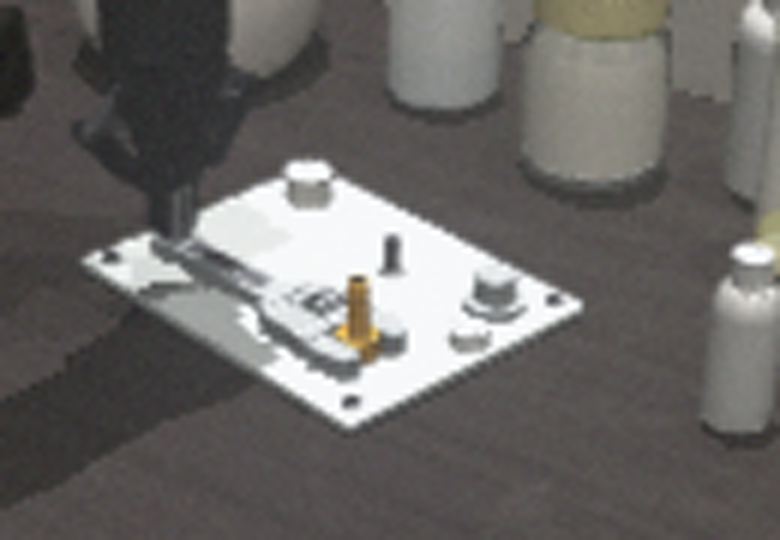

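```bash
python3 - <<'E'
from h import *
for n in ('w1','w8'):
    a=np.load(f'pics/{n}.npz'); c=(a['K'],a['R'],a['t']); cl=cloud(c,a['d'])
    C=np.array([532.3,-96.5]); r=np.hypot(cl[...,0]-C[0],cl[...,1]-C[1]); th=np.arctan2(cl[...,1]-C[1],cl[...,0]-C[0])
    m=((cl[...,2]>16)&(r>80)&(r<240)&(th>0.3)&(th<1.3)&(cl[...,2]<60)).astype(np.uint8)
    nn,l,st,ce=cv2.connectedComponentsWithStats(m)
    for k in range(1,nn):
        if st[k,4]>20: q=l==k; print(n,st[k],'xyz',cl[q].mean(0).round(1),'r',r[q].min().round(1),r[q].max().round(1),'th',th[q].min().round(2),th[q].max().round(2),'z',np.percentile(cl[q][:,2],95).round(1))
    m2=(cl[...,2]>14)&(cl[...,2]<30)&(abs(th-1.398)<0.06)&(r<260); print('handle rmax',r[m2].max())
E
```

```text
w1 [349  74  31  29 721] xyz [666.9  43.4  27.8] r 179.2 210.1 th 0.72 0.88 z 30.1
w1 [262 126   6  19  25] xyz [557.2  -9.8  21.4] r 80.4 102.3 th 1.28 1.3 z 23.0
w1 [315 169  10  11  81] xyz [622.6 -54.3  29.5] r 95.0 104.4 th 0.38 0.47 z 34.3
handle rmax 182.76141098875692
w8 [ 478  150   34   62 1460] xyz [656.9  46.1  24.6] r 179.5 206.3 th 0.78 0.88 z 29.6
handle rmax 182.22409585767835
```

```bash
python3 - <<'E'
from h import *
a=np.load('pics/w1.npz'); c=(a['K'],a['R'],a['t']); im=a['im']; print(a['K'])
save('bolt1.png',cv2.resize(im[60:120,330:400],None,fx=8,fy=8,interpolation=cv2.INTER_NEAREST))
a=np.load('pics/w8.npz'); im=a['im']; c2=(a['K'],a['R'],a['t']);save('bolt8.png',cv2.resize(im[110:230,260:512],None,fx=3,fy=3,interpolation=cv2.INTER_NEAREST))
E
```

```text
[[327.07169769   0.         253.34459815]
 [  0.         327.07169769 190.64370751]
 [  0.           0.           1.        ]]
```

View pics/bolt1.png

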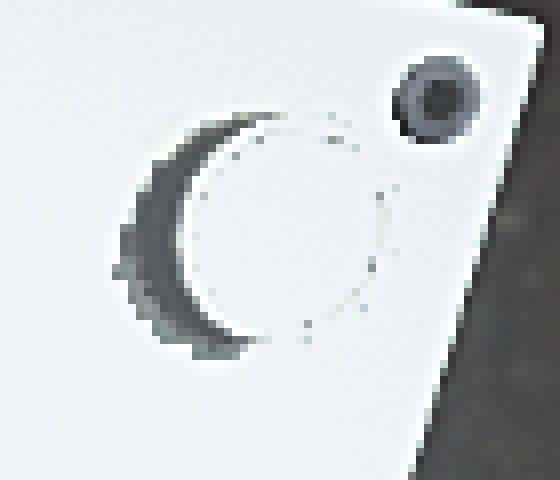

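View pics/bolt8.png

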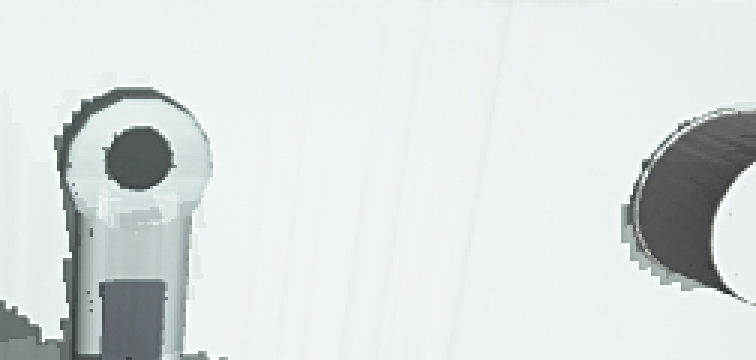

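```bash
python3 - <<'E'
from h import *
C=np.array([532.3,-96.5])
a=np.load('pics/w1.npz'); c=(a['K'],a['R'],a['t'])
im=a['im']
# top circle points
for p in [(285,235),(185,235),(387,215),(300,125),(270,342),(340,325)]:
    q=onplane(c,(330+(p[0]+.0)/8-.5,60+p[1]/8-.5),30)[0][:2]; print(p,q.round(1),np.hypot(*(q-C)).round(1))
a=np.load('pics/w8.npz'); c=(a['K'],a['R'],a['t'])
# ring edge points & bolt base edge
for nm,p,z in [('ringtop',(135,95),22),('ringctr',(139,158),22),('ringR',(211,158),20),('ringL',(66,155),20),('boltbaseL',(637,215),11),('boltbase2',(655,170),11),('b3',(700,125),11)]:
    q=onplane(c,(260+p[0]/3-.5,110+p[1]/3-.5),z)[0][:2]; print(nm,q.round(1),np.hypot(*(q-C)).round(1))
E
```

```text
(285, 235) [667.8  42.5] 194.2
(185, 235) [654.   42.6] 184.9
(387, 215) [681.7  45.1] 205.8
(300, 125) [668.5  56.9] 205.2
(270, 342) [667.1  28.2] 183.6
(340, 325) [676.6  30.5] 192.2
ringtop [562.5  83.2] 182.2
ringctr [561.8  72.4] 171.5
ringR [574.2  69.7] 171.4
ringL [549.7  74.7] 172.1
boltbaseL [652.4  42.7] 183.8
boltbase2 [655.5  50.8] 192.0
b3 [663.3  57.8] 202.4
```

{"op": "step_arm", "data": {"deltas": [[[0,0,1,-12,0,0,0],[0,0,0,-10,0,0,0],[0,0,0,-6,0,0,0],[0,0,0,0,0,0,0],[0,0,0,0,0,0,0]]]}}

```text
clock: 16.23
eef_pos: [526.8, 40.4, 23.2]
tool_rot: [-3.141, 0.0, 1.393]
force: [-0.4, 0.1, 0.9]
width: -0.1
```

{"op": "step_arm", "data": {"deltas": [[[0,3,0,0,0,0,0],[0,3,0,0,0,0,0],[0,3,0,0,0,0,0],[0,0,0,0,0,0,0]]]}}

```text
clock: 16.57
eef_pos: [536.1, 40.8, 23.6]
tool_rot: [-3.141, 0.0, 1.394]
force: [-1.2, -0.8, 2.0]
width: 0.0
```

Now start the push along the arc, rotating the tool with it.

{"op": "step_arm", "data": {"deltas": [[[0,4,-0.3,0,0,0,-0.02],[0,4,-0.4,0,0,0,-0.03],[0,4,-0.5,0,0,0,-0.03],[0,4,-0.6,0,0,0,-0.03],[0,4,-0.7,0,0,0,-0.03]]]}}

```text
clock: 16.98
eef_pos: [554.1, 39.2, 23.4]
tool_rot: [-3.137, -0.0, 1.252]
force: [-5.9, 1.4, 4.8]
width: -0.2
```

{"op": "step_arm", "data": {"deltas": [[[0,4,-0.9,0,0,0,-0.03],[0,4,-1,0,0,0,-0.03],[0,3.9,-1.1,0,0,0,-0.03],[0,3.9,-1.2,0,0,0,-0.03],[0,3.9,-1.3,0,0,0,-0.03]]]}}

```text
clock: 17.4
eef_pos: [574.1, 34.3, 23.4]
tool_rot: [-3.137, -0.0, 1.102]
force: [-5.9, 2.4, 4.9]
width: -0.1
```

```bash
python3 - <<'E'
from h import *
s=ctrl.read_state(); print(s['clock'],s['eef_pos'].round(1),s['tool_rot'].round(3),s['force'].round(1))
c,im,d=shot('wrist'); save('w9.png',im); np.savez('pics/w9.npz',im=im,d=d,K=c[0],R=c[1],t=c[2])
E
```

```text
17.4 [574.1  34.3  23.4] [-3.137 -0.     1.102] [-5.9  2.4  4.9]
```

View pics/w9.png

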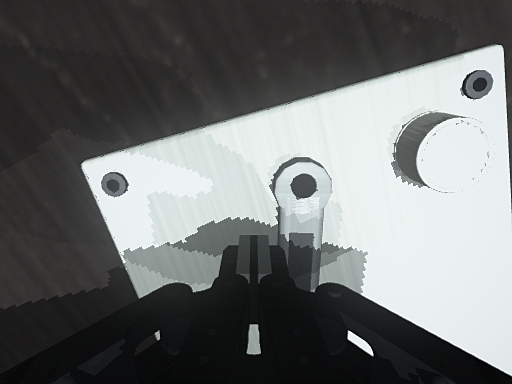

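```bash
python3 - <<'E'
from h import *
C=np.array([532.3,-96.5])
a=np.load('pics/w9.npz'); c=(a['K'],a['R'],a['t']); im=a['im']
save('w9z.png',cv2.resize(im[80:220,250:512],None,fx=3,fy=3,interpolation=cv2.INTER_NEAREST))
for nm,p,z in [('ringtop',(303,157),20),('ringtop_b',(303,157),14),('hole',(304,185),22),('top L',(416,155),30),('top R',(490,155),30),('top T',(456,117),30),('top B',(450,192),30)]:
    q=onplane(c,p,z)[0][:2]; print(nm,q.round(1),np.hypot(*(q-C)).round(1),np.arctan2(*(q-C)[::-1]).round(3))
E
```

```text
ringtop [615.1  67.5] 183.7 1.103
ringtop_b [615.4  66. ] 182.5 1.098
hole [610.4  56.6] 171.9 1.099
top L [654.6  50.7] 191.4 0.877
top R [680.5  37.6] 199.9 0.736
top T [672.8  57.8] 208.7 0.832
top B [662.   29.9] 181.1 0.772
```

View pics/w9z.png

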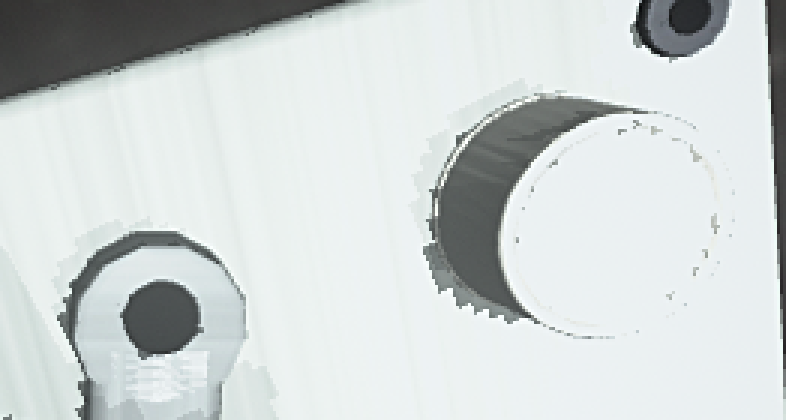

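{"op": "step_arm", "data": {"deltas": [[[0,3.8,-1.4,0,0,0,-0.03],[0,3.8,-1.6,0,0,0,-0.03],[0,3.7,-1.7,0,0,0,-0.03],[0,3.7,-1.8,0,0,0,-0.03],[0,3.6,-1.9,0,0,0,-0.03]]]}}

```text
clock: 17.87
eef_pos: [593.4, 26.3, 23.4]
tool_rot: [-3.138, -0.001, 0.953]
force: [-3.9, 2.7, 4.8]
width: -0.1
```

{"op": "step_arm", "data": {"deltas": [[[0,3.6,-2,0,0,0,-0.03],[0,3.5,-2.1,0,0,0,-0.03]]]}}

```text
clock: 18.03
eef_pos: [600.6, 22.4, 23.5]
tool_rot: [-3.138, -0.001, 0.893]
force: [-3.6, 3.0, 3.6]
width: -0.1
```

{"op": "step_arm", "data": {"deltas": [[[0,3.4,-2.2,0,0,0,-0.03],[0,0,0,0,0,0,0]]]}}

```text
clock: 18.2
eef_pos: [605.1, 19.5, 23.5]
tool_rot: [-3.14, -0.001, 0.864]
force: [-2.9, 2.7, 2.2]
width: -0.2
```

```bash
python3 - <<'E'
from h import *
s=ctrl.read_state(); print(s['clock'],s['eef_pos'].round(1),s['tool_rot'].round(3),s['force'].round(1))
c,im,d=shot('wrist'); save('w10.png',im); np.savez('pics/w10.npz',im=im,d=d,K=c[0],R=c[1],t=c[2])
E
```

```text
18.2 [605.1  19.5  23.5] [-3.14e+00 -1.00e-03  8.64e-01] [-2.9  2.7  2.2]
```

View pics/w10.png

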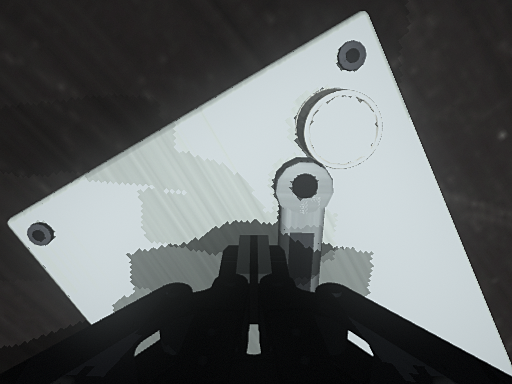

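{"op": "step_arm", "data": {"deltas": [[[0,3.4,-2.3,0,0,0,-0.03],[0,0,0,0,0,0,0]]]}}

```text
clock: 18.42
eef_pos: [608.6, 17.1, 23.5]
tool_rot: [-3.141, -0.001, 0.834]
force: [-2.4, 4.2, 2.4]
width: -0.1
```

{"op": "step_arm", "data": {"deltas": [[[0,3.3,-2.4,0,0,0,-0.03],[0,0,0,0,0,0,0]]]}}

```text
clock: 18.58
eef_pos: [612.2, 14.5, 23.5]
tool_rot: [-3.142, -0.002, 0.804]
force: [-0.3, 3.9, 1.9]
width: -0.0
```

```bash
python3 - <<'E'
from h import *
c,im,d=shot('wrist'); save('w11.png',im[60:320,150:450]); np.savez('pics/w11.npz',im=im,d=d,K=c[0],R=c[1],t=c[2])
E
```

```text
(no output)
```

View pics/w11.png

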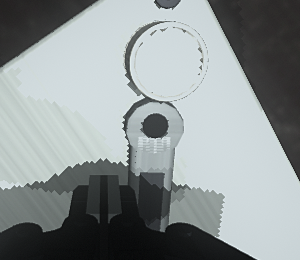

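The handle is sliding past the corner boss without any force spike. I'll continue in small steps.

{"op": "step_arm", "data": {"deltas": [[[0,3.2,-2.5,0,0,0,-0.03],[0,3.1,-2.6,0,0,0,-0.03]]]}}

```text
clock: 18.8
eef_pos: [618.0, 10.1, 23.5]
tool_rot: [-3.14, -0.002, 0.744]
force: [-0.5, 4.8, 3.6]
width: -0.4
```

{"op": "step_arm", "data": {"deltas": [[[0,3.1,-2.7,0,0,0,-0.03],[0,3,-2.8,0,0,0,-0.03]]]}}

```text
clock: 18.97
eef_pos: [624.7, 4.2, 23.5]
tool_rot: [-3.141, -0.002, 0.684]
force: [-0.6, 4.6, 2.3]
width: 0.1
```

{"op": "step_arm", "data": {"deltas": [[[0,2.9,-2.9,0,0,0,-0.03],[0,0,0,0,0,0,0]]]}}

```text
clock: 19.13
eef_pos: [628.2, 0.1, 23.6]
tool_rot: [3.14, -0.002, 0.654]
force: [-0.7, 3.4, 1.0]
width: 0.1
```

{"op": "step_arm", "data": {"deltas": [[[0,2.8,-3,0,0,0,-0.03],[0,0,0,0,0,0,0]]]}}

```text
clock: 19.3
eef_pos: [630.5, -2.7, 23.6]
tool_rot: [3.141, -0.001, 0.624]
force: [1.5, 4.0, 1.7]
width: 0.1
```

{"op": "step_arm", "data": {"deltas": [[[0,2.7,-3,0,0,0,-0.03],[0,0,0,0,0,0,0]]]}}

```text
clock: 19.47
eef_pos: [633.0, -5.8, 23.6]
tool_rot: [3.141, -0.001, 0.594]
force: [0.6, 5.5, 2.1]
width: 0.1
```

```bash
python3 - <<'E'
from h import *
c,im,d=shot('scene'); save('s12.png',cv2.resize(im[150:240,180:310],None,fx=6,fy=6,interpolation=cv2.INTER_CUBIC))
E
```

```text
(no output)
```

View pics/s12.png

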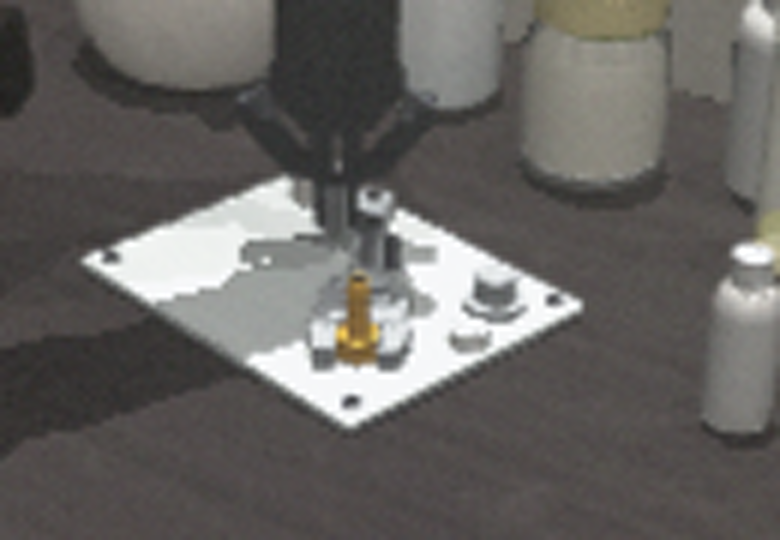

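{"op": "step_arm", "data": {"deltas": [[[0,2.6,-3.1,0,0,0,-0.03],[0,0,0,0,0,0,0]]]}}

```text
clock: 19.68
eef_pos: [633.7, -6.7, 23.3]
tool_rot: [-3.136, 0.0, 0.564]
force: [-3.1, 7.5, 6.1]
width: -0.3
```

{"op": "step_arm", "data": {"deltas": [[[0,1,-1.6,0,0,0,0],[0,0,0,0,0,0,0]]]}}

```text
clock: 19.85
eef_pos: [633.8, -6.8, 23.2]
tool_rot: [-3.134, 0.001, 0.566]
force: [-4.8, 9.8, 7.2]
width: 0.1
```

It has stalled at the post, with the force rising. Backing off and lifting to check.

{"op": "step_arm", "data": {"deltas": [[[0,-3,5,0,0,0,0],[0,-6,9,0,0,0,0],[0,-6,9,10,0,0,0],[0,0,0,35,0,0,0],[0,-10,-20,35,0,0,0.1],[0,-15,-25,30,0,0,0.1],[0,-15,-25,20,0,0,0.1],[0,-15,-25,0,0,0,0.1],[0,-15,-20,0,0,0,0.1],[0,0,0,0,0,0,0]]]}}

```text
clock: 20.68
eef_pos: [546.9, -109.1, 155.1]
tool_rot: [3.14, 0.004, 1.059]
force: [-0.0, -0.7, 0.6]
width: -0.3
```

```bash
python3 look.py w13; python3 - <<'E'
from h import *
a=np.load('pics/w13.npz'); save('w13.png',a['im'])
c,im,d=shot('top'); save('t13.png',cv2.resize(im[155:225,120:320],None,fx=4,fy=4,interpolation=cv2.INTER_CUBIC))
E
```

```text
20.6833 [ 546.9 -109.1  155.1] [3.14  0.004 1.059] [-0.  -0.7  0.6]
crop origin 126 44 x3
```

View pics/w13.png

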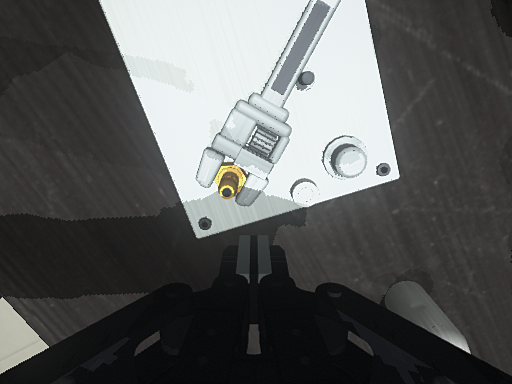

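View pics/t13.png

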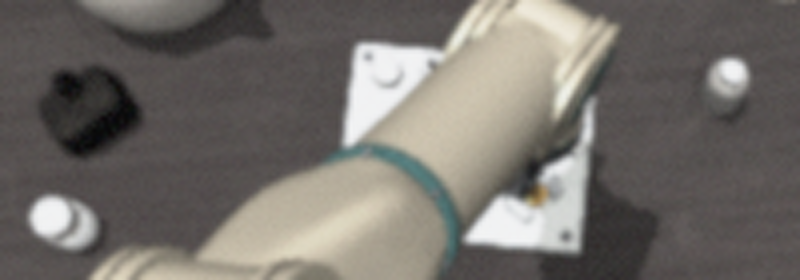

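```bash
python3 - <<'E'
from h import *
a=np.load('pics/w13.npz'); im=a['im']; c=(a['K'],a['R'],a['t']); cl=cloud(c,a['d'])
save('w13z.png',cv2.resize(im[85:215,185:300],None,fx=5,fy=5,interpolation=cv2.INTER_NEAREST))
g=im.astype(int).sum(2)/3; m=((g<165)&(g>75)&(cl[...,2]>18)&(cl[...,2]<30)&(cl[...,1]>-45)).astype(np.uint8)
n,l,st,ce=cv2.connectedComponentsWithStats(m)
for k in range(1,n):
    if st[k,4]>150:
        v,u=np.nonzero(l==k); P=onplane(c,np.c_[u,v],22)[:,:2]; mu=P.mean(0); vx=np.linalg.svd(P-mu,full_matrices=False)[2][0]; vx*=-np.sign(vx[1]); print(st[k],mu,vx,np.arctan2(vx[1],vx[0]))
E
```

```text
[ 276    0   54   79 1170] [636.02873753 -30.04606841] [-0.8609544  -0.50868215] -2.6079392469775513
```

View pics/w13z.png

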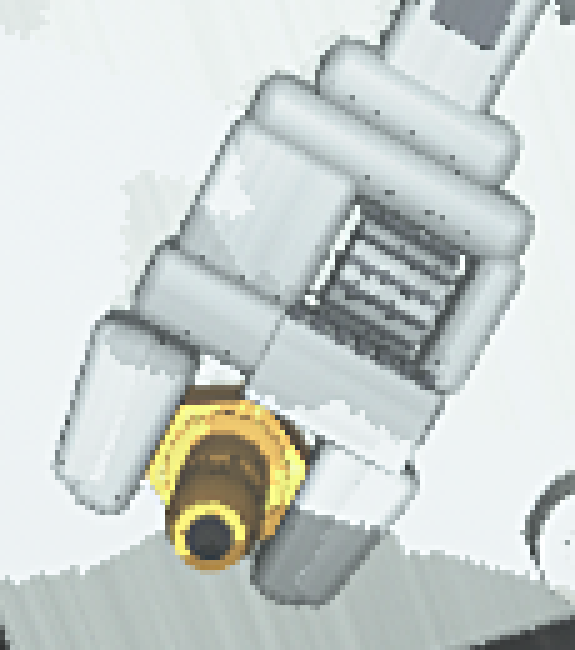

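```bash
python3 - <<'E'
from h import *
a=np.load('pics/w13.npz'); im=a['im']; c=(a['K'],a['R'],a['t'])
def P(x,y,z): return onplane(c,(185+x/5-.5,85+y/5-.5),z)[0][:2]
barb=P(209,538,61); worm=P(398,285,29.5)
# handle axis: edges midpoints from image mask
g=im.astype(int).sum(2)/3
e1=P(400,28,22),P(535,32,22)
for ang in (-2.608,-2.59,-2.57,-2.55):
    wx=np.array([np.cos(ang),np.sin(ang)]); wy=np.array([-wx[1],wx[0]]); mouth=worm+40*wx-9*wy
    print(ang,'mouth',mouth.round(1),'rel nut',(mouth-barb).round(1),'x,y',((mouth-barb)@wx).round(1),((mouth-barb)@wy).round(1))
print(barb,worm)
for nm,p in dict(fixA=(195,352),fixB=(135,490),slA=(318,440),slB=(265,545),headL=(240,365),nutTL=(190,400),nutR=(308,465)).items(): print(nm,P(*p,25).round(1))
a1=P(195,352,24)-P(135,490,24); print('jaw dir',np.arctan2(a1[1],a1[0]))
save('w13y.png',cv2.resize(im[0:110,240:350],None,fx=5,fy=5,interpolation=cv2.INTER_NEAREST))
E
```

```text
-2.608 mouth [533.5 -94.9] rel nut [1.4 1.6] x,y -2.0 -0.6
-2.59 mouth [533.7 -95.6] rel nut [1.6 0.9] x,y -1.8 0.1
-2.57 mouth [534.  -96.3] rel nut [1.9 0.1] x,y -1.6 1.0
-2.55 mouth [534.3 -97.1] rel nut [ 2.2 -0.7] x,y -1.4 1.8
[532.11040884 -96.42093657] [572.50686962 -82.26960065]
fixA [538.1 -76.3]
fixB [517.4 -91.5]
slA [548.3 -99. ]
slB [ 531.5 -110.5]
headL [543.5 -81.8]
nutTL [533.3 -82.8]
nutR [ 544.8 -101.9]
jaw dir 0.6313154327638478
```

View pics/w13y.png

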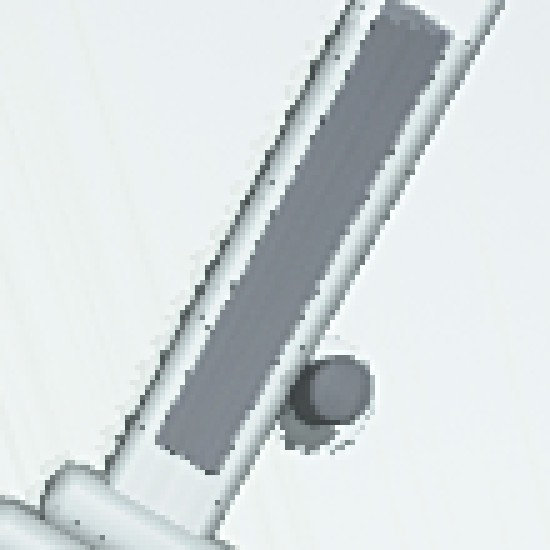

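```bash
python3 - <<'E'
from h import *
a=np.load('pics/w13.npz'); c=(a['K'],a['R'],a['t']); cl=cloud(c,a['d'])
def q(x,y): return cl[85+y//5-1:85+y//5+2,185+x//5-1:185+x//5+2].reshape(-1,3).mean(0).round(1)
print([q(*p) for p in [(250,220),(110,400),(390,520),(480,210),(420,130)]])
s=ctrl.read_state(); print(s['clock'],s['force'].round(1))
c,im,d=shot('scene'); save('s14.png',im)
E
```

```text
[array([556.8, -62.9,  24.4]), array([521.7, -77. ,  24.1]), array([ 551.4, -119.5,   18.5]), array([589.6, -79.5,  24.3]), array([587.2, -64. ,  23. ])]
20.7833 [ 1.3  1.  -0.2]
```

View pics/s14.png

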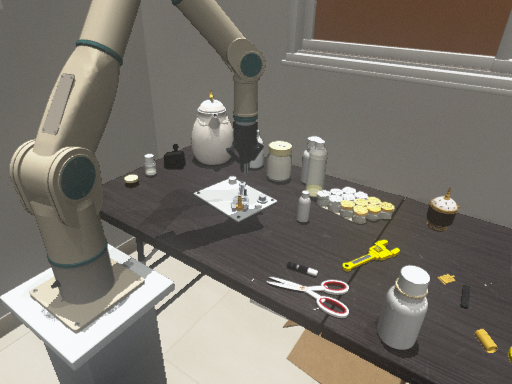

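The wrench lies flat with its head top at about z = 24 mm, the flask (304,207) and vial (150,165) are standing, and the robot is clear. Handing in.

```bash
python3 -c "
from cell import ctrl
print(ctrl.finish_job())"
```

```text
the job is handed in; nothing more can be done
None
```

I closed the bare steel wrench on the nut and turned it clockwise until the handle stalled against the stop post. I then backed off and handed the job in at about 21 s of the 61 s allowed. No verdict is reported, so what follows rests on my own measurements.

**Closing the jaw:** It took five strokes of the shut fingertips along the worm, mostly at 10–14 N. The normal force briefly passed the intended 15 N in two strokes, at about 23 N and 21 N. A last light stroke met about 6–8 N sideways, against about 3–4 N while the worm rolled freely, so I took the worm to be stalled.

**Turning the nut:** I pushed the handle about 0.8 rad along its arc, with roughly 4–7 N sideways until it reached the post.

**Last checks, from the pictures:**

| Check | Measured | Limit |
|---|---|---|
| Wrench turn | about 0.83 rad | nut 0.62–1.05 rad |
| Jaw opening | about 24 mm | 25.2 mm |
| Mouth to nut axis | about 2 mm | 6 mm |
| Top of wrench head | z ≈ 24 mm, flat | nominal 25 mm |

The flask and vial were standing, and the robot was clear of everything.

**Checks that disagreed:**
- My measurements had the handle end overlapping the large corner boss on the plate by 2–3 mm. It passed with no force spike, though the wrench may have slid a millimetre or two along its length.
- A second reading of the final angle gave 0.86 rad, probably because the post's pixels were included.
- One depth spot on the sliding jaw read 18.5 mm where I expected about 24, probably at its rounded edge.
- The nut's own turn was not measured separately; I took it from its flats lining up with the jaws.

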